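Fetch a board from the bypass-door dust case for rework

ROBOT

A 6-joint arm with a two-finger parallel gripper is mounted at the origin on a cart in front of the work surface, level with it; the furniture and walls round the work are solid. World frame = base frame: x ahead of the robot, y to its left, z up, the work surface at z = 0. Lengths are in m, angles in rad, forces in N, time in s.
With the tool pointing down it reaches from about 0.35 to 0.975 m from the base axis. Payload 4.9 kg.
Tool frame: the origin (TCP) lies at the very end of the fingers, on their centre line; the grasp point (between the pads) lies 19 mm behind it; z points along the fingers, y is the line along which they close (so a half turn about z gives the same grasp; the last joint's range is limited). The gripper opens to 85 mm and grips with 20 to 120 N. Pads are 22 mm wide; open, the fingers measure 114 mm over their backs; the gripper's body (76 mm by 85 mm) begins 54 mm behind the grasp point. The pads swing forward as they close: fully open they stand 13 mm farther back than shut.
Start: joints at [1.057, 0.053, 1.613, -0, 1.476, -0.119], TCP at [0.24, 0.577, 0.231] pointing down, gripper open.
Joint ranges: [-3.01, 3.01], [-1.01, 2.22], [0.06, 2.58], [-1.02, 4.17], [0.09, 2.62], [-3.14, 3.14]. Speed limits (rad/s): [2.57, 2.57, 3.14, 3.14, 3.14, 3.14].

INTERFACE

Orientations are given as a rotation vector (axis times angle).
In Python, from station import get_obs, optics, ctrl gives the robot as it stands.
- The arm moves only by the shell command python3 -m pendant 'ROWS' [FORCE]. ROWS is JSON, a list of rows, each a list of 3 entries, a list of its own where there are three numbers: the shift along the tool's x, y, z in mm, then the turn, a rotation vector about the tool's x, y, z in rad, then the opening, from 0 (shut) to 1 (fully open). A call has 1 to 12 rows; each row shifts and turns the commanded pose from where the row before left it, along the tool's axes as they then stand; what a row does not reach is not made up. A row lasts 1/12 s, in which the tool goes at most 41.7 mm and 7.16 degrees, less where a joint would pass 70% of its speed; a pose out of reach is approached as far as the arm can. A call is refused whole if a number of a shift passes 41.7 or a number of a turn 0.125, either way. A call with a gripper value outside its range is refused whole. The fingers move at their own pace and stop on an object; FORCE is the grip in N (left out, the last holds). Time passes only in rows, so rows that do not move let the fingers close. It gives the time, the measured TCP pose, the force, the opening and the grip force at its end, in the units of the state.
- get_obs(): the state, without advancing time (a new reading comes with each control period).
- optics.get_image(name): name is "side" or "top"; returns the picture (384x512x3 uint8, red, green, blue); there is no depth.
- optics.camera_model(name): a dict with "fx", "fy", "cx", "cy" (pixels), "cam_to_world" (4x4, takes a point from camera to world coordinates). Camera axes: x right, y up, looking along -z (the intrinsics and any distortion apply to the point x, -y, -z); pixel columns grow to the right and rows downward; lengths in m; the calibration is good to about 2 mm. A picture is of the moment at which its call begins. camera_model takes no time and is no camera call.
- ctrl.finish_job(): hands the job in; it is judged then, once.
The state is a dict: "t": time; "q": joint angles; "dq": joint speeds; "effort": joint torques, N m; "tool_pos": TCP position; "tool_rot": TCP orientation; "contact_force": force on the tool from outside, world axes, zero at the start; "wrist_torque": the same for the moment, N m; "opening": finger opening in m; "grip_force": force on a finger pad.
Only numpy, scipy, OpenCV 4.12 (cv2) and the standard library are available. Lean on these libraries where they do the work, as an engineer would, in place of code of your own. Each camera call takes 0.05 s, during which the arm holds its last target. There are 200 camera calls.

TASK

The circuit board in the dust case is next for rework: slide the clear cover that lies over it fully open along its track, past its neighbour, lift the board out by its edges and lay it flat, parts side up, between the locating pins of the rework rest. Then close the case against dust, both covers fully home. Leave the battery in the other bay and the tools on the bench where they are.

Things in the scene. Friction and masses are not known exactly. Their poses are not given: they have to be found in the camera images.
- case: Low grey fixed dust case, 200 (x) x 442 (y) mm, lid plane sloping 8 deg up to the back (58 mm high in front, 86 behind). Origin: centre of its underside; x to the back, y to the left. A wall at y=0 parts two bays, 186 x 212 mm inside; foam floor 16 mm above the origin. One bay holds the board, the other the battery. Two clear covers, 221 mm wide, slide along y on a double track.
- cover_left (a joint): Travel (m) of the left, lower cover: 0 = closed over the left (+y) bay, grows as it slides to the case's -y under the right cover, stop at 0.145; the bay is open from its end wall by the travel. Either cover may start up to 0.003 ajar. The two travels cannot sum to over 0.187 (left pull meets the right cover's edge). Friction about 3 N (5 N at 0.1 m/s), stays where left.
- cover_right (a joint): Travel (m) of the right, upper cover: 0 = closed over the right (-y) bay, grows as it slides to the case's +y over the left cover, stop at 0.145. Otherwise as cover_left.
- cover_left_pull (a point): Centre of the left cover's pull, an aluminium fin 8 mm thick (case's y), 70 mm long (case's x), 26 mm tall: its top is 13 mm above this point, the cover's face 13 mm below. It stands 18 mm from the cover's outer (left) edge, nothing beside it rises above the cover, and it moves with the cover. With the left cover fully open, the higher right cover's edge is 42 mm from its face.
- cover_right_pull (a point): Centre of the right cover's pull: the same fin, 18 mm from the right edge of the right cover, 8 mm higher than the left one. It moves with the cover.
- board: Populated circuit board, 50 (x) x 60 (y) x 11 mm, 20 to 35 g; origin: centre of its underside, z out of the parts side. Its rim is 4 to 6 mm above the origin, over an underside block of 43 x 54 mm; a connector rises to 11 mm at the middle of the +x edge. Lies parts side up on the foam of either bay, about 135 mm left or right of the middle wall.
- battery: Flat battery pack, 68 (x) x 46 (y) x 9 mm, lying on the foam of the other bay; origin at the centre of its underside. Not to be moved.
- rest: Rework rest, fixed: aluminium plate 94 (x) x 104 (y) mm, top 8 mm above the bench, with a 36 x 44 mm pad, top 16 mm, and eight round-topped 6 mm pins, 24.5 mm high, at (+-30.5, +-20) and (+-18, +-35.5) mm, which leave 55 (x) x 65 (y) mm clear for the board. The middle of each side is free for fingers. Origin: centre of its underside, at bench height.
- rest_seat (a point): Centre of the pad's top on the rework rest, axes as the rest's: the board's origin belongs here, its 50 mm side along x and its 60 mm side along y, either way round.
- cutters: Side cutters, 130 x 49 x 12 mm, lying on the bench; bystander.
- syringe: Flux syringe, 142 x 26 x 19 mm, lying on the bench; bystander.
- tweezers: Curved tweezers, 127 x 21 x 10 mm, lying on the bench; bystander.
- spool: Solder spool, 58 mm across, 40 mm tall, standing on the bench; bystander.

How it is judged:
On the way, in this order (a step that is already met when the one before it is completed fails the run):
1. A cover is slid well open past its neighbour (value of joint any of cover_left, cover_right above 0.11 m), for 0.2 s.
2. The board lies flat on the rest's pad between the pins (horizontal distance between board and rest_seat below 0.006 m and z of board in the frame of rest_seat between -0.003 and 0.003 m and angle between the x axis of board and the x axis of rest_seat, either way round below 0.12 rad and angle between board's own z axis and vertical below 0.08 rad), for 0.2 s.
At the end, for the whole second after the job is handed in: The board lies still, parts side up, on the rest's pad between the pins: origin within 6 mm of the pad's centre in plan and 3 mm in height, square to the rest within 0.12 rad either way round, tilt under 0.08 rad; both covers are within 6 mm of fully closed (all of step 2 and value of joint each of cover_left, cover_right below 0.006 m and linear speed of board below 0.02 m/s); the robot touches nothing.
It fails at once if The battery is moved by more than 20 mm (distance of battery from where it was at the start of the episode above 0.02 m).
It fails at once if A tool on the bench is moved by more than 30 mm (distance of any of cutters, syringe, tweezers, spool from where it was at the start of the episode above 0.03 m).
It fails at once if The board is tipped past 60 degrees (angle between board's own z axis and vertical above 1.05 rad).
It also fails if it takes over 72 s, if anything falls off the work surface, if the arm or the gripper's body presses on something with over 40 N, if the wrist force passes 120 N, or if a joint passes its speed limit or range.

## Working session

There is one attempt and no reset: what is moved stays moved. The work goes in short steps, Python scripts to look and compute and a shell command to move; the robot and the scene stay as the last step left them, time stands still between calls to the robot, and variables do not carry over. Pictures are saved under pics/ and viewed, at most 10 in all, crops included, and the job is handed in when it is done.

```bash
mkdir -p pics; ls
cat > h.py <<'E'
import numpy as np, cv2
from station import get_obs, optics, ctrl
from scipy.spatial.transform import Rotation as R
def proj(name,P):
    m=optics.camera_model(name);T=np.linalg.inv(np.array(m['cam_to_world']))
    p=np.atleast_2d(P)@T[:3,:3].T+T[:3,3]
    return np.c_[m['fx']*p[:,0]/-p[:,2]+m['cx'], m['fy']*-p[:,1]/-p[:,2]+m['cy']]
def ray(name,uv):
    m=optics.camera_model(name);T=np.array(m['cam_to_world']);uv=np.atleast_2d(uv)
    d=np.c_[(uv[:,0]-m['cx'])/m['fx'],-(uv[:,1]-m['cy'])/m['fy'],-np.ones(len(uv))]@T[:3,:3].T
    return T[:3,3],d
def onz(name,uv,z):
    o,d=ray(name,uv);return o+d*((z-o[2])/d[:,2])[:,None]
def pic(name,f,s=None):
    im=optics.get_image(name)[:,:,::-1].copy();cv2.imwrite('pics/'+f+'_raw.png',im)
    return im
E
python3 - <<'E'
from h import *
a=pic('top','a');b=pic('side','b')
for n in('top','side'):
    m=optics.camera_model(n);print({k:(np.round(v,4).tolist()) if not isinstance(v,str) else v for k,v in m.items()})
cv2.imwrite('pics/top1.png',cv2.resize(a,(800,600),interpolation=cv2.INTER_CUBIC))
cv2.imwrite('pics/side1.png',cv2.resize(b,(800,600),interpolation=cv2.INTER_CUBIC))
o=get_obs();print({k:np.round(v,3).tolist() for k,v in o.items()}); print(R.from_rotvec(o['tool_rot']).as_matrix().round(3))
E
```

```text
pics
{'fx': 499.2629, 'fy': 499.2629, 'cx': 258.493, 'cy': 189.5242, 'cam_to_world': [[0.0033, 0.9925, -0.1221, 0.4154], [-0.9999, 0.0019, -0.0113, -0.0099], [-0.011, 0.1221, 0.9925, 1.3352], [0.0, 0.0, 0.0, 1.0]]}
{'fx': 414.8027, 'fy': 414.8027, 'cx': 253.1287, 'cy': 191.9901, 'cam_to_world': [[0.9345, 0.1563, -0.3198, 0.2601], [-0.3552, 0.353, -0.8656, -0.9225], [-0.0224, 0.9225, 0.3854, 0.4689], [0.0, 0.0, 0.0, 1.0]]}
{'t': 0.1, 'q': [1.057, 0.053, 1.614, 0.0, 1.476, -0.119], 'dq': [-0.001, -0.003, -0.001, 0.001, 0.0, 0.0], 'effort': [0.001, -39.49, -37.137, -0.0, 0.004, 0.0], 'tool_pos': [0.24, 0.576, 0.23], 'tool_rot': [-0.616, -3.08, 0.003], 'contact_force': [-0.003, 0.02, -1.405], 'wrist_torque': [-0.005, -0.024, -0.001], 'grip_force': 0.0, 'opening': 0.085}
[[-0.923  0.385 -0.001]
 [ 0.385  0.923 -0.002]
 [ 0.    -0.002 -1.   ]]
```

View pics/top1.png

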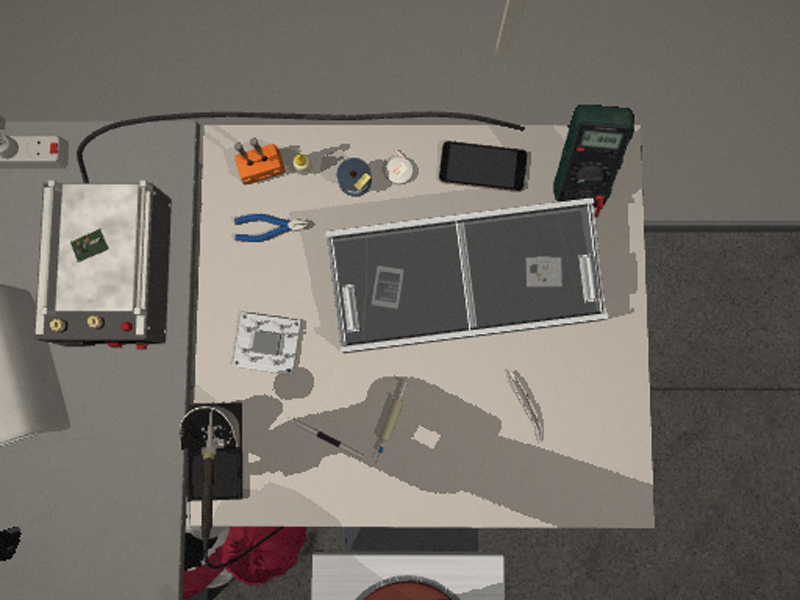

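View pics/side1.png

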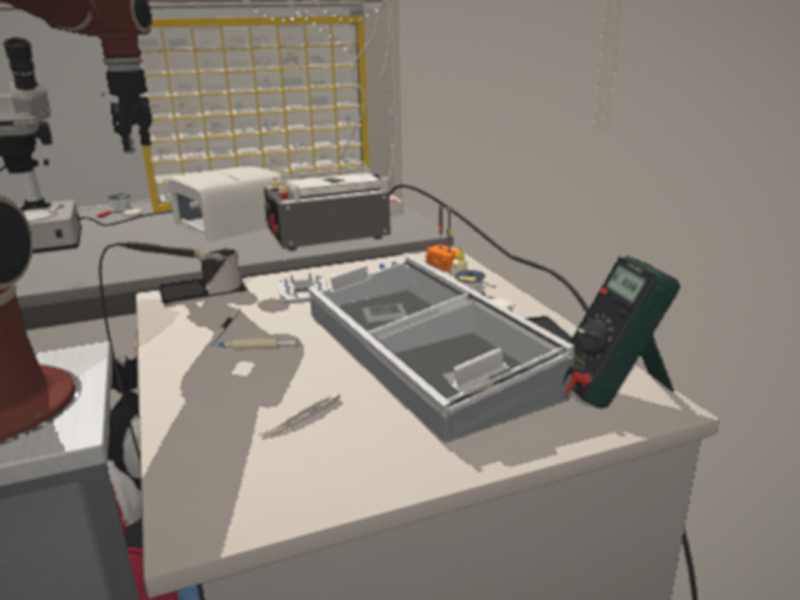

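The top view shows the case at (330–605, 200–350) of 800 px. A roughly 68x46 item lies in the left bay at (388,287) and a roughly 50x60 item in the right bay at (544,271). The rest is at (267,343) and the pulls are at (349,307) and (588,278). I'll zoom in to confirm which item is the board.

Run:
```python
import cv2
a=cv2.imread('pics/a_raw.png')
c=a[125:228,205:392]; cv2.imwrite('pics/crop1.png',cv2.resize(c,None,fx=4.2,fy=4.2,interpolation=cv2.INTER_CUBIC))
c=a[190:245,140:205]; cv2.imwrite('pics/crop2.png',cv2.resize(c,None,fx=8,fy=8,interpolation=cv2.INTER_CUBIC))
```

```text
(no output)
```

View pics/crop1.png

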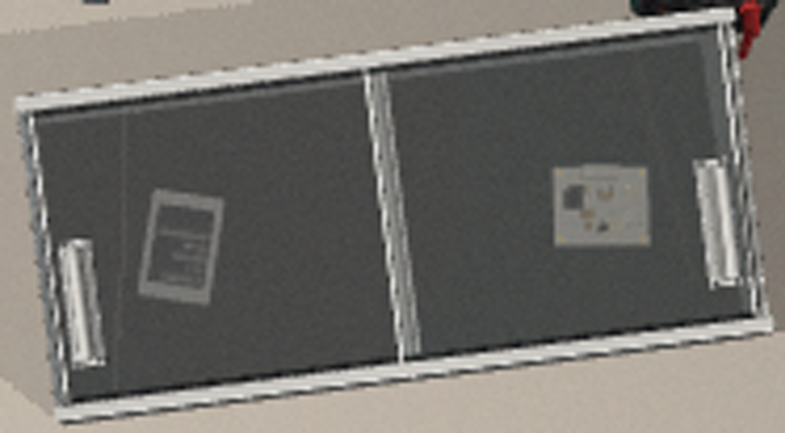

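View pics/crop2.png

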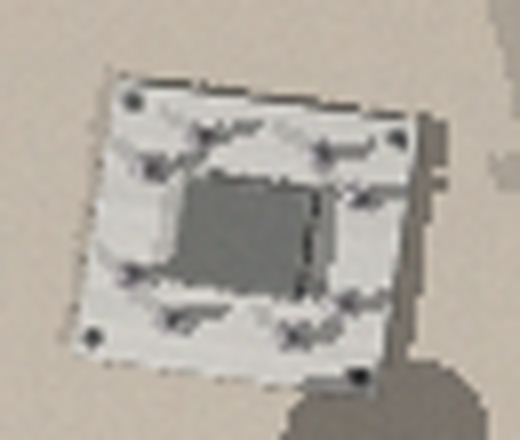

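Crop 1 confirms it. The white board with parts and a connector on its upper (+x) edge is in the right bay at crop (601,206), and the battery is in the left bay. Crop 2 shows the rest with plate corners at (115,72), (418,118), (378,388) and (75,350), and the pad at about (248,237).

Run:
```python
from h import *
f=lambda p,s,o:(np.array(p,float)+.5)/s-.5+np.array(o)
C=lambda *p:f(p,4.2,(205,125)); D=lambda *p:f(p,8,(140,190))
bl,br=onz('top',[C(15,98),C(735,9)],.086);fl,fr=onz('top',[C(58,420),C(772,327)],.058)
print('corners',bl,br,fr,fl)
print('len',np.linalg.norm(bl-br),np.linalg.norm(fl-fr),np.linalg.norm(bl-fl))
c=(bl+br+fl+fr)/4;y=(bl+fl-br-fr);ang=np.arctan2(-y[0],y[1]);print('case',c,'yaw',ang)
for n,p,h in(('Lpull',[(62,241),(86,238),(104,363),(78,367)],.098),('Rpull',[(695,161),(718,158),(738,284),(713,288)],.106)):
    w=onz('top',[C(*q) for q in p],h).mean(0)
    Rz=R.from_euler('z',ang).as_matrix();print(n,w,'in case',(Rz.T@(w-c))[:2])
# board via threshold
a=cv2.imread('pics/a_raw.png');g=cv2.cvtColor(a,cv2.COLOR_BGR2GRAY)
def rect(roi,th,z):
    x0,y0,x1,y1=roi;m=(g[y0:y1,x0:x1]>th).astype(np.uint8)
    m=cv2.morphologyEx(m,cv2.MORPH_CLOSE,np.ones((5,5)))
    cs,_=cv2.findContours(m,0,2);k=max(cs,key=cv2.contourArea)
    b=cv2.boxPoints(cv2.minAreaRect(k))+[x0,y0];w=onz('top',b,z);e=[(w[i]-w[i-1])for i in(1,2)]
    print(w.mean(0),[np.linalg.norm(v) for v in e],[np.arctan2(v[1],v[0])for v in e],b.mean(0))
    return w
rect((328,158,366,190),105,.022)
w=onz('top',[C(554,167),C(649,169),C(650,245),C(555,245)],.022);print('board man',w.mean(0),np.diff(w,axis=0))
w=onz('top',[D(115,72),D(418,118),D(378,388),D(75,350)],.008);print('rest',w.mean(0),np.diff(w,axis=0))
w=onz('top',[D(133,101),D(398,138),D(360,376),D(92,336)],.008);print('holes',w.mean(0),np.diff(w,axis=0))
w=onz('top',[D(187,174),D(327,190),D(310,298),D(172,275)],.016);print('pad',w.mean(0),np.diff(w,axis=0))
```

```text
corners [0.67559288 0.13293707 0.086     ] [ 0.73111049 -0.3044995   0.086     ] [ 0.53968369 -0.32839824  0.058     ] [0.48184138 0.10680996 0.058     ]
len 0.4409455241989445 0.43903520119920475 0.19750005615553967
case [ 0.60705711 -0.09828767  0.072     ] yaw 0.1291804601517763
Lpull [0.54979179 0.08952473 0.098     ] in case [-0.0325939   0.19362452]
Rpull [ 0.59694809 -0.28517368  0.106     ] in case [-0.03409973 -0.18402657]
[ 0.62162976 -0.23253619  0.022     ] [np.float64(0.05844398886271716), np.float64(0.048361834344700184)] [np.float64(-1.5694458652688743), np.float64(3.1203420147472327)] [348. 173.]
board man [ 0.61952106 -0.23236882  0.022     ] [[-0.00120277 -0.06005591  0.        ]
 [-0.04858377  0.00040506  0.        ]
 [-0.00010623  0.05980825  0.        ]]
rest [0.50041299 0.23978292 0.008     ] [[-0.01523282 -0.10191359  0.        ]
 [-0.08984304  0.01151441  0.        ]
 [ 0.01225979  0.10103007  0.        ]]
holes [0.49844701 0.23997734 0.008     ] [[-0.01221232 -0.08903937  0.        ]
 [-0.07918184  0.01101701  0.        ]
 [ 0.01296839  0.08944986  0.        ]]
pad [0.4989912 0.2374073 0.016    ] [[-0.00520195 -0.04664088  0.        ]
 [-0.03574809  0.0048255   0.        ]
 [ 0.00746761  0.04589321  0.        ]]
```

The board is in the right bay, and the sizes agree with the spec (case 441x198, board 60x49, pad 46x36). Next I'll fix the pull heights from the side view, then move.

Run:
```python
from h import *
b=cv2.imread('pics/b_raw.png');cv2.imwrite('pics/crop3.png',cv2.resize(b[160:280,195:370],None,fx=4.5,fy=4.5,interpolation=cv2.INTER_CUBIC))
C=R.from_euler('z',.129).as_matrix();c=np.array([.607,-.098,0])
for h in(.078,.084,.09,.096,.102):
    for y,x in((-.184,-.033),(.193,-.033)):
        pts=[c+C@[x+d,y,h+d*np.tan(.14)] for d in(-.035,.035)]
        print(h,y,((proj('side',pts)+.5-[195,160])*4.5).round().tolist())
```

```text
0.078 -0.184 [[421.0, 367.0], [555.0, 307.0]]
0.078 0.193 [[77.0, 95.0], [182.0, 58.0]]
0.084 -0.184 [[421.0, 354.0], [556.0, 295.0]]
0.084 0.193 [[76.0, 86.0], [182.0, 49.0]]
0.09 -0.184 [[421.0, 342.0], [556.0, 283.0]]
0.09 0.193 [[75.0, 76.0], [181.0, 40.0]]
0.096 -0.184 [[422.0, 329.0], [557.0, 271.0]]
0.096 0.193 [[75.0, 67.0], [181.0, 30.0]]
0.102 -0.184 [[422.0, 317.0], [557.0, 258.0]]
0.102 0.193 [[74.0, 57.0], [181.0, 21.0]]
```

View pics/crop3.png

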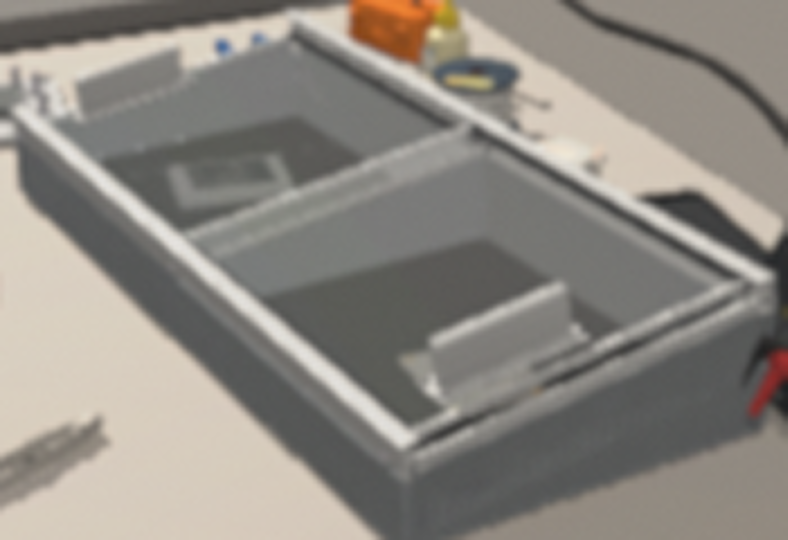

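```bash
python3 -m pendant '[[[9,-40,0],[0,0,-0.105],1],[[9,-40,0],[0,0,-0.105],1],[[5,-40,0],[0,0,-0.105],1],[[0,-40,0],[0,0,-0.105],1],[[-4,-40,0],[0,0,-0.104],0.6],[[0,-40,0],[0,0,0],0.6],[[0,-40,0],[0,0,0],0.6],[[0,-40,0],[0,0,0],0.6]]'
```

```text
t: 0.77
tool_pos: [0.201, 0.2688, 0.2305]
tool_rot: [0.206, -3.134, 0.001]
contact_force: [1.6, -0.6, -0.5]
opening: 0.0514
grip_force: 0.0
```

The right fin's top edge runs (433,343)–(565,285) in this crop, giving a top at z≈0.090 m. The left fin's runs (78,85)–(180,48), giving z≈0.084 m. That is consistent with the 8 mm step. I'm moving above the right pull at about (0.601, -0.2915).

```bash
python3 -m pendant '[[[-19,-36,0],[0,0,0],0.5],[[-19,-36,0],[0,0,0],0.5],[[-19,-36,0],[0,0,0],0.5],[[-19,-36,0],[0,0,0],0.5],[[-19,-36,0],[0,0,0],0.5],[[-19,-36,0],[0,0,0],0.5],[[-19,-36,0],[0,0,0],0.5],[[-19,-36,0],[0,0,0],0.5],[[-19,-36,0],[0,0,0],0.5],[[-19,-36,0],[0,0,0],0.5],[[-19,-36,0],[0,0,0],0.5],[[-19,-36,0],[0,0,0],0.5]]'
python3 -m pendant '[[[-19,-36,5],[0,0,0],0.5],[[-19,-36,10],[0,0,0],0.5],[[-19,-36,10],[0,0,0],0.5],[[-19,-36,10],[0,0,0],0.5],[[-19,-32,10],[0,0,0],0.5],[[0,0,20],[0,0,0],0.5],[[0,0,20],[0,0,0],0.5],[[0,0,0],[0,0,0],0.5]]'
```

```text
t: 1.77
tool_pos: [0.4839, -0.1305, 0.2306]
tool_rot: [0.201, -3.134, -0.001]
contact_force: [0.2, 0.5, 0.7]
opening: 0.0425
grip_force: 0.0
t: 2.43
tool_pos: [0.5971, -0.2891, 0.1399]
tool_rot: [0.201, -3.127, -0.01]
contact_force: [-1.1, 1.3, -1.1]
opening: 0.0427
grip_force: 0.0
```

```bash
python3 -m pendant '[[[0,0,15],[0,0,0],0.5],[[0,0,15],[0,0,0],0.5],[[0,0,0],[0,0,0],0.5],[[0,0,0],[0,0,0],0.5]]'
python3 - <<'E'
from h import *
a=pic('top','c');cv2.imwrite('pics/c.png',cv2.resize(a[125:228,205:392],None,fx=4.2,fy=4.2,interpolation=cv2.INTER_CUBIC))
b=pic('side','d');cv2.imwrite('pics/d.png',cv2.resize(b[160:280,195:370],None,fx=4.5,fy=4.5,interpolation=cv2.INTER_CUBIC))
E
```

```text
t: 2.77
tool_pos: [0.5992, -0.2894, 0.1156]
tool_rot: [0.203, -3.133, -0.002]
contact_force: [-0.5, 0.0, 0.4]
opening: 0.0426
grip_force: 0.0
```

View pics/d.png

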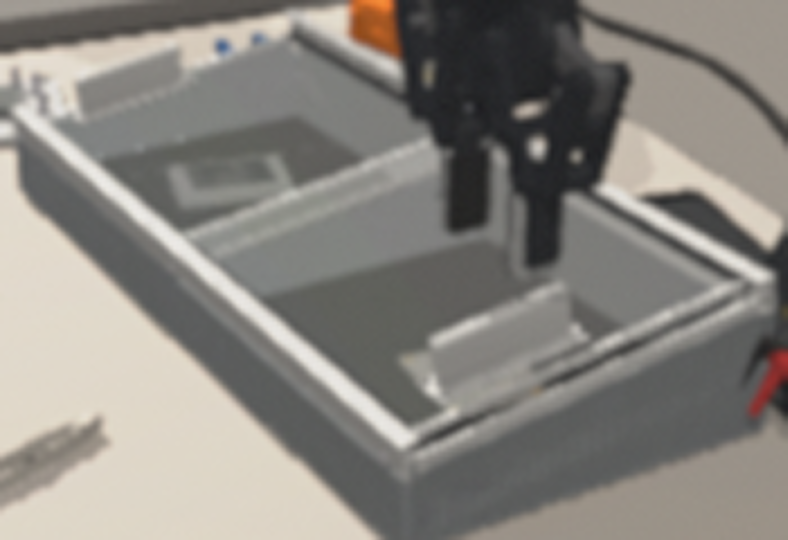

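The fingertips are at (468,230) and (540,265), straddling the fin line with about 32 mm to go to the fin top at (499,314), which matches the estimate. I'm lowering and gripping.

```bash
python3 -m pendant '[[[0,-2,15],[0,0,0],0.5],[[0,0,15],[0,0,0],0.5],[[0,0,12],[0,0,0],0.5],[[0,0,0],[0,0,0],0.5],[[0,0,0],[0,0,0],0]]' 40
python3 -m pendant '[[[0,0,0],[0,0,0],0],[[0,0,0],[0,0,0],0],[[0,0,0],[0,0,0],0],[[0,0,0],[0,0,0],0],[[0,0,0],[0,0,0],0]]' 40
```

```text
t: 3.28
tool_pos: [0.5988, -0.2914, 0.0721]
tool_rot: [0.202, -3.132, -0.004]
contact_force: [0.2, 0.2, -0.6]
opening: 0.032
grip_force: 0.0
t: 3.7
tool_pos: [0.6006, -0.2927, 0.0752]
tool_rot: [-0.203, 3.134, -0.002]
contact_force: [0.7, -2.1, -0.8]
opening: 0.0071
grip_force: 42.7
```

Gripped (opening is about the fin's thickness, 43 N). Sliding open.

```bash
python3 -m pendant '[[[0,6,0],[0,0,0],0],[[0,12,0],[0,0,0],0],[[0,12,0],[0,0,0],0],[[0,12,0],[0,0,0],0],[[0,12,0],[0,0,0],0],[[0,12,0],[0,0,0],0]]'
python3 -m pendant '[[[0,12,0],[0,0,0],0],[[0,12,0],[0,0,0],0],[[0,12,0],[0,0,0],0],[[0,12,0],[0,0,0],0],[[0,12,0],[0,0,0],0],[[0,10,0],[0,0,0],0],[[0,5,0],[0,0,0],0],[[0,0,0],[0,0,0],0],[[0,0,0],[0,0,0],0]]'
```

```text
t: 4.2
tool_pos: [0.5921, -0.2276, 0.0752]
tool_rot: [-0.202, 3.133, -0.005]
contact_force: [2.2, -5.5, -2.0]
opening: 0.0071
grip_force: 42.5
t: 4.95
tool_pos: [0.5823, -0.1518, 0.0751]
tool_rot: [-0.203, 3.134, 0.002]
contact_force: [0.4, 1.1, 2.7]
opening: 0.0069
grip_force: 43.1
```

Travel is 142 mm. Now I'll release, lift, pull back out of view and re-measure the board.

```bash
python3 -m pendant '[[[0,0,0],[0,0,0],0.4],[[0,0,0],[0,0,0],0.4],[[0,0,0],[0,0,0],0.4],[[0,0,-20],[0,0,0],0.5],[[0,0,-30],[0,0,0],0.9],[[0,10,-25],[0,0,0],1],[[35,20,0],[0,0,0],1],[[35,20,0],[0,0,0],1],[[35,20,0],[0,0,0],1],[[0,0,0],[0,0,0],1],[[0,0,0],[0,0,0],1]]'
python3 - <<'E'
from h import *
a=pic('top','e');cv2.imwrite('pics/e.png',cv2.resize(a[110:245,140:392],None,fx=3.1,fy=3.1,interpolation=cv2.INTER_CUBIC))
print(get_obs()['tool_pos'])
E
```

```text
t: 5.87
tool_pos: [0.4665, -0.0954, 0.1483]
tool_rot: [0.203, -3.134, -0.001]
contact_force: [0.8, 0.1, 1.3]
opening: 0.0853
grip_force: 0.0
[ 0.46831846 -0.09628803  0.14946835]
```

View pics/e.png

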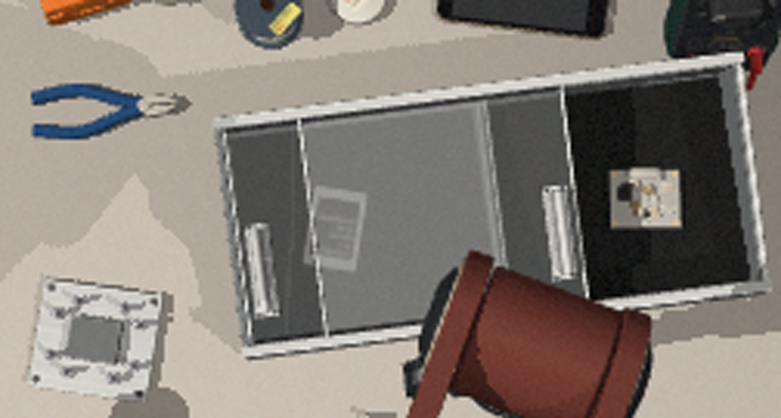

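The right bay is open, with the cover edge at about (575,190). The board is uncovered at crop (610–681, 168–228), with its connector on the top edge. I'll measure it with a mask.

Run:
```python
from h import *
a=cv2.imread('pics/e_raw.png');s=1 
x0,y0,x1,y1=330,155,368,190
u=cv2.resize(a[y0:y1,x0:x1],None,fx=8,fy=8,interpolation=cv2.INTER_CUBIC)
m=(cv2.cvtColor(u,cv2.COLOR_BGR2GRAY)>95).astype(np.uint8);m=cv2.morphologyEx(m,cv2.MORPH_CLOSE,np.ones((41,41)))
cs,_=cv2.findContours(m,0,2);k=max(cs,key=cv2.contourArea)
b=(cv2.boxPoints(cv2.minAreaRect(k))+.5)/8-.5+[x0,y0];w=onz('top',b,.022)
print(b,w,w.mean(0));
for i in(1,2):v=w[i]-w[i-1];print(np.linalg.norm(v),np.arctan2(v[1],v[0]))
# row/col profile edges
for r in(30,60,120,200,240):
  n=np.nonzero(m[r])[0];print(r,(n.min(),n.max()) if len(n) else None)
for c in(80,110,200,260):
  n=np.nonzero(m[:,c])[0];print('c',c,(n.min(),n.max()) if len(n) else None)
f=lambda p:(np.array(p,float)+.5)/3.1-.5+[140,110]
w=onz('top',[f((40,276)),f((171,294)),f((157,399)),f((27,379))],.008);print('rest',w.mean(0),np.linalg.norm(np.diff(w,axis=0),axis=1))
# pad by mask
x0,y0,x1,y1=158,208,188,232
u=cv2.resize(a[y0:y1,x0:x1],None,fx=8,fy=8,interpolation=cv2.INTER_CUBIC)
m=(cv2.cvtColor(u,cv2.COLOR_BGR2GRAY)<150).astype(np.uint8);m=cv2.morphologyEx(m,cv2.MORPH_OPEN,np.ones((41,41)))
cs,_=cv2.findContours(m,0,2);k=max(cs,key=cv2.contourArea)
b=(cv2.boxPoints(cv2.minAreaRect(k))+.5)/8-.5+[x0,y0];w=onz('top',b,.016);print('pad',w,w.mean(0))
for i in(1,2):v=w[i]-w[i-1];print(np.linalg.norm(v),np.arctan2(v[1],v[0]))
```

```text
[[336.5625 163.6875]
 [359.3125 163.6875]
 [359.3125 182.9375]
 [336.5625 182.9375]] [[ 0.64661362 -0.20261386  0.022     ]
 [ 0.64669482 -0.26305504  0.022     ]
 [ 0.59499449 -0.26195227  0.022     ]
 [ 0.59488767 -0.20179719  0.022     ]] [ 0.62079765 -0.23235459  0.022     ]
0.060441231144750744 -1.5694529181545358
0.05171208497276954 3.120265968599715
30 None
60 None
120 (np.int64(57), np.int64(233))
200 (np.int64(58), np.int64(235))
240 None
c 80 (np.int64(81), np.int64(224))
c 110 (np.int64(75), np.int64(224))
c 200 (np.int64(78), np.int64(226))
c 260 None
rest [0.50092636 0.23676729 0.008     ] [0.1146889  0.09072956 0.11318668]
pad [[0.48086012 0.26203409 0.016     ]
 [0.51944655 0.26104219 0.016     ]
 [0.51685137 0.20930134 0.016     ]
 [0.47830026 0.21047593 0.016     ]] [0.49886458 0.23571339 0.016     ]
0.03859918113763832 -0.025700145107009652
0.051805890797432405 -1.620911558602325
```

Board centre is about (0.6195, -0.2324) with yaw about 0.01. I'm moving above it with 75 mm opening.

```bash
python3 -m pendant '[[[-30,-27,0],[0,0,0.06],0.88],[[-30,-27,0],[0,0,0.06],0.88],[[-30,-27,0],[0,0,0],0.88],[[-30,-28,0],[0,0,0],0.88],[[-30,-28,0],[0,0,0],0.88],[[0,0,15],[0,0,0],0.88],[[0,0,20],[0,0,0],0.88],[[0,0,20],[0,0,0],0.88],[[0,0,0],[0,0,0],0.88],[[0,0,0],[0,0,0],0.88]]'
python3 - <<'E'
from h import *
o=get_obs();p=o['tool_pos'];M=R.from_rotvec(o['tool_rot']).as_matrix();print(p,M.round(3).tolist())
print('to go',M.T@(np.array([.6195,-.2324,.02])-p))
# screws of the rest
a=cv2.imread('pics/a_raw.png');x0,y0,x1,y1=140,190,205,245
u=cv2.resize(cv2.cvtColor(a,cv2.COLOR_BGR2GRAY)[y0:y1,x0:x1],None,fx=8,fy=8,interpolation=cv2.INTER_CUBIC).astype(float)
P=[]
for q in((133,101),(398,138),(360,376),(92,336)):
    r=13;s=u[q[1]-r:q[1]+r+1,q[0]-r:q[0]+r+1];wt=np.clip(170-s,0,None);yy,xx=np.mgrid[-r:r+1,-r:r+1]
    P.append([(q[0]+(wt*xx).sum()/wt.sum()+.5)/8-.5+x0,(q[1]+(wt*yy).sum()/wt.sum()+.5)/8-.5+y0])
w=onz('top',P,.008);print(w.round(4).tolist(),w.mean(0))
yv=(w[0]+w[3]-w[1]-w[2]);xv=w[0]+w[1]-w[2]-w[3];print(np.linalg.norm(xv)/2,np.linalg.norm(yv)/2,np.arctan2(-yv[0],yv[1]),np.arctan2(xv[1],xv[0]))
E
```

```text
t: 6.75
tool_pos: [0.6244, -0.2265, 0.0926]
tool_rot: [0.014, -3.139, -0.002]
contact_force: [-0.1, -0.3, 0.2]
opening: 0.0752
grip_force: 0.0
[ 0.62443266 -0.22653724  0.09262321] [[-1.0, -0.009, -0.003], [-0.009, 1.0, 0.001], [0.003, 0.001, -1.0]]
to go [ 0.00477726 -0.00592444  0.0726286 ]
[[0.544, 0.2789, 0.008], [0.5315, 0.1899, 0.008], [0.4519, 0.201, 0.008], [0.4651, 0.2901, 0.008]] [0.49813395 0.23995875 0.008     ]
0.08002018211106934 0.08999462486670022 -0.14303043888438427 -0.1400763598504615
```

The rest's screws form a clean 80x90 rectangle, so the rest is at (0.4981, 0.2400) with yaw -0.141. Descending to the board.

```bash
python3 -m pendant '[[[5,-6,15],[0,0,0],0.88],[[0,0,20],[0,0,0],0.88],[[0,0,15],[0,0,0],0.88],[[0,0,10],[0,0,0],0.88],[[0,0,7],[0,0,0],0.88],[[0,0,0],[0,0,0],0.88],[[0,0,0],[0,0,0],0.88]]'
python3 - <<'E'
from h import *
b=pic('side','f');cv2.imwrite('pics/f.png',cv2.resize(b[180:260,260:370],None,fx=7,fy=7,interpolation=cv2.INTER_CUBIC))
E
```

```text
t: 7.33
tool_pos: [0.62, -0.2324, 0.0278]
tool_rot: [-0.015, 3.141, -0.0]
contact_force: [0.2, -0.5, -0.1]
opening: 0.075
grip_force: 0.0
```

View pics/f.png

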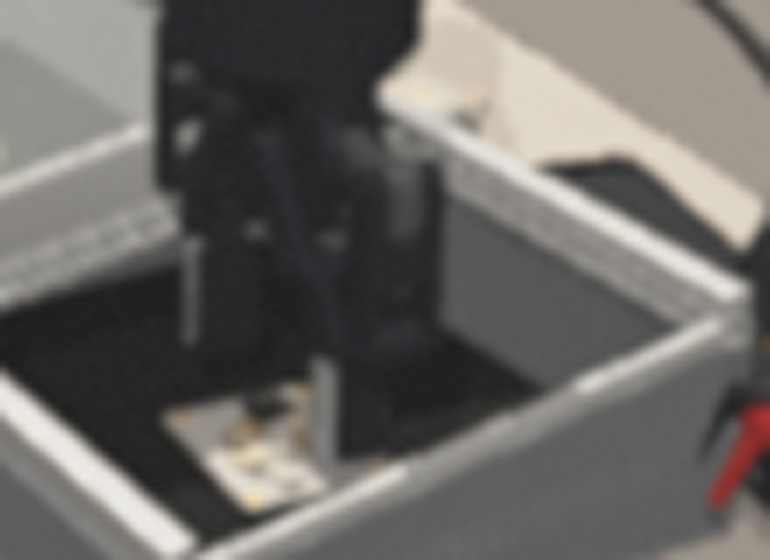

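The fingers straddle the board: the near finger is at (350,455) beside its right edge and the far one is at (215,345). Going down in small steps to feel the foam.

```bash
python3 -m pendant '[[[0,0,5],[0,0,0],0.88],[[0,0,5],[0,0,0],0.88],[[0,0,4],[0,0,0],0.88],[[0,0,0],[0,0,0],0.88],[[0,0,0],[0,0,0],0.88]]'
python3 -m pendant '[[[0,0,2.5],[0,0,0],0.88],[[0,0,0],[0,0,0],0.88]]';python3 -m pendant '[[[0,0,2],[0,0,0],0.88],[[0,0,0],[0,0,0],0.88]]'
```

```text
t: 7.8
tool_pos: [0.6199, -0.2327, 0.0137]
tool_rot: [-0.014, 3.141, -0.0]
contact_force: [0.4, -0.8, 0.7]
opening: 0.0754
grip_force: 0.9
t: 7.97
tool_pos: [0.6208, -0.2334, 0.0127]
tool_rot: [-0.014, 3.139, -0.002]
contact_force: [-0.8, -0.5, 6.7]
opening: 0.0754
grip_force: 2.6
t: 8.13
tool_pos: [0.6215, -0.2343, 0.0118]
tool_rot: [-0.014, 3.138, -0.005]
contact_force: [-0.9, -4.2, 8.6]
opening: 0.0753
grip_force: 2.0
```

Run:
```python
from h import *
for y in(-.27,-.284,-.195,-.181):
  for x in (.609,.631):
    print(x,y,[(z,((proj('side',[[x,y,z]])[0]+.5-[260,180])*7).round().tolist()) for z in(.028,.033,.040)])
print('board rim corners',((proj('side',[[.5945,-.2022,.022],[.5945,-.2626,.022],[.6445,-.2626,.022],[.6445,-.2022,.022]])+.5-[260,180])*7).round().tolist())
```

```text
0.609 -0.27 [(0.028, [313.0, 506.0]), (0.033, [313.0, 491.0]), (0.04, [314.0, 470.0])]
0.631 -0.27 [(0.028, [380.0, 490.0]), (0.033, [380.0, 476.0]), (0.04, [381.0, 455.0])]
0.609 -0.284 [(0.028, [335.0, 529.0]), (0.033, [336.0, 514.0]), (0.04, [336.0, 493.0])]
0.631 -0.284 [(0.028, [403.0, 513.0]), (0.033, [404.0, 498.0]), (0.04, [405.0, 477.0])]
0.609 -0.195 [(0.028, [202.0, 391.0]), (0.033, [203.0, 377.0]), (0.04, [203.0, 358.0])]
0.631 -0.195 [(0.028, [266.0, 378.0]), (0.033, [266.0, 364.0]), (0.04, [266.0, 345.0])]
0.609 -0.181 [(0.028, [184.0, 372.0]), (0.033, [184.0, 358.0]), (0.04, [184.0, 338.0])]
0.631 -0.181 [(0.028, [246.0, 359.0]), (0.033, [246.0, 345.0]), (0.04, [247.0, 326.0])]
board rim corners [[170.0, 428.0], [256.0, 521.0], [407.0, 487.0], [314.0, 397.0]]
```

The fingertips were at about z=0.039 at TCP 0.028, so the contact came with the tips near 0.024, not at the foam. I'll look at both views in one composite.

Run:
```python
from h import *
b=pic('side','g1');a=pic('top','g2');
A=cv2.resize(b[150:255,255:355],(400,420),interpolation=cv2.INTER_CUBIC)
B=cv2.resize(a[125:230,295:395],(400,420),interpolation=cv2.INTER_CUBIC)
cv2.imwrite('pics/g.png',np.hstack([A,B]))
```

```text
(no output)
```

View pics/g.png

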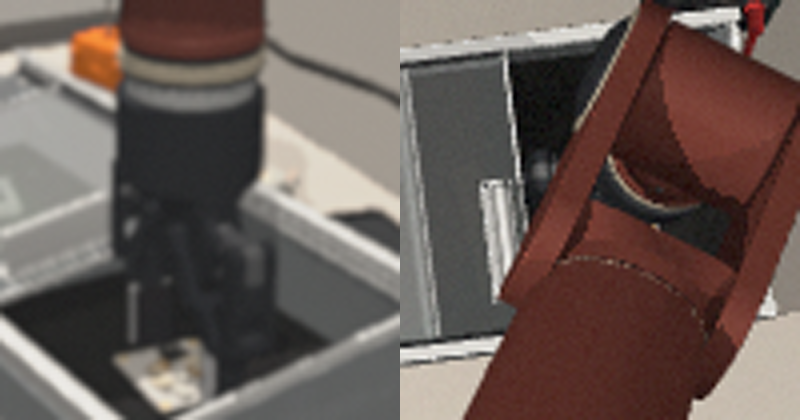

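The top half shows the finger's outer knuckle at (540,180) against the cover edge at (520,180), so the +y knuckle was bearing on the open cover and not the foam. I'll rise, narrow the opening to 66 mm, bias slightly to -y and descend again.

```bash
python3 -m pendant '[[[0,0,-10],[0,0,0],0.78],[[0,0,-10],[0,0,0],0.78],[[0,-1,0],[0,0,0],0.78],[[0,0,0],[0,0,0],0.78],[[0,0,0],[0,0,0],0.78]]'
python3 -m pendant '[[[0,0,7],[0,0,0],0.78],[[0,0,6],[0,0,0],0.78],[[0,0,3],[0,0,0],0.78],[[0,0,0],[0,0,0],0.78],[[0,0,0],[0,0,0],0.78]]'
python3 -m pendant '[[[0,0,2],[0,0,0],0.78],[[0,0,0],[0,0,0],0.78]]'
```

```text
t: 8.65
tool_pos: [0.6194, -0.2332, 0.0287]
tool_rot: [0.015, -3.141, -0.0]
contact_force: [-0.7, -0.4, -0.3]
opening: 0.0667
grip_force: 0.0
t: 9.07
tool_pos: [0.619, -0.2332, 0.0119]
tool_rot: [0.014, -3.14, -0.001]
contact_force: [-0.3, 0.8, 0.6]
opening: 0.067
grip_force: 0.0
t: 9.23
tool_pos: [0.6197, -0.2334, 0.0108]
tool_rot: [0.014, -3.141, -0.0]
contact_force: [0.2, 0.3, -0.4]
opening: 0.0667
grip_force: 0.0
```

```bash
python3 -m pendant '[[[0,0,2],[0,0,0],0.78],[[0,0,0],[0,0,0],0.78]]';python3 -m pendant '[[[0,0,1.5],[0,0,0],0.78],[[0,0,0],[0,0,0],0.78]]';python3 -m pendant '[[[0,0,1.5],[0,0,0],0.78],[[0,0,0],[0,0,0],0.78]]'
```

```text
t: 9.4
tool_pos: [0.6201, -0.2337, 0.0094]
tool_rot: [-0.014, 3.141, -0.001]
contact_force: [-0.1, -0.4, -0.2]
opening: 0.0667
grip_force: 0.0
t: 9.57
tool_pos: [0.6201, -0.2337, 0.0093]
tool_rot: [-0.015, 3.141, -0.0]
contact_force: [-3.8, 1.5, 7.3]
opening: 0.0668
grip_force: 3.9
t: 9.73
tool_pos: [0.6202, -0.2337, 0.0092]
tool_rot: [0.015, -3.141, 0.0]
contact_force: [-8.2, 3.0, 14.9]
opening: 0.0669
grip_force: 7.6
```

Firm contact at TCP z=0.0093, which is the foam at the tips. I'll back off slightly and close gently.

```bash
python3 -m pendant '[[[0,0,-5],[0,0,0],0.78],[[0,0,0],[0,0,0],0.72],[[0,0,0],[0,0,0],0.68],[[0,0,0],[0,0,0],0.64],[[0,0,0],[0,0,0],0.6],[[0,0,0],[0,0,0],0.6],[[0,0,0],[0,0,0],0.6]]' 25
```

```text
t: 10.32
tool_pos: [0.6204, -0.2338, 0.0123]
tool_rot: [-0.015, 3.14, -0.001]
contact_force: [-2.2, 1.3, 7.4]
opening: 0.0588
grip_force: 25.7
```

It reads 58.8 mm at 26 N; the fin read about 1 mm under too, so this is the 60 mm rim. Lifting.

```bash
python3 -m pendant '[[[0,0,-4],[0,0,0],0.5],[[0,0,-6],[0,0,0],0.5],[[0,0,-10],[0,0,0],0.5],[[0,0,-15],[0,0,0],0.5],[[0,0,-20],[0,0,0],0.5],[[0,0,-25],[0,0,0],0.5],[[0,0,-25],[0,0,0],0.5],[[0,0,-25],[0,0,0],0.5],[[0,0,-20],[0,0,0],0.5],[[0,0,0],[0,0,0],0.5],[[0,0,0],[0,0,0],0.5]]'
python3 - <<'E'
from h import *
b=pic('side','k1');a=pic('top','k2')
g=cv2.cvtColor(b,cv2.COLOR_BGR2GRAY)
p=get_obs()['tool_pos'];print(p)
# where should the rim corners be if held ~9 mm above TCP
print(proj('side',[[p[0]-.025,p[1]+.03,p[2]+.010],[p[0]-.025,p[1]-.03,p[2]+.010]]).round(1))
u,v=proj('side',[[p[0]-.025,p[1],p[2]+.010]])[0].astype(int)
print((g[v-20:v+21:2,u-30:u+61:4]))
E
```

```text
t: 11.23
tool_pos: [0.6208, -0.234, 0.1639]
tool_rot: [-0.014, 3.137, -0.003]
contact_force: [-1.3, 0.3, -0.2]
opening: 0.0584
grip_force: 26.9
[ 0.61898267 -0.23310461  0.15998995]
[[284.2 177.1]
 [297.3 187.2]]
[[120 122 152 150  96 132 141 106  40  37 108 120  42  37  48  47  84 149
  149 149 149 149 149]
 [207 201 205 161  82  90 119 119  41  37 109 123  43  36  44  42  53 110
  144 149 149 149 148]
 [160 216 204 150  79  82  98  92  41  39 120 139  38  37  39  63 128  72
   80 132 148 149 149]
 [104 150 217 147  77  89  82  90  41  39 118 170  48  35  87 145 151 140
   90  67 115 146 150]
 [123 102 164 211  98  80  77  93  41  36 120 166  78  34 107 150 150 149
  148 113  62  97 139]
 [141 111 158 154 201 105  78 104  36  42 115 168  84  37 107 150 149 148
  149 149 131  72  82]
 [162 174 145  81 169 208 115 132 103  99  46 105  84  39 108 149 149 149
  149 149 150 144 109]
 [171 160 159 120  76 192 208 217 204 155  90 112  84  41 120 150 150 150
  149 150 149 149 148]
 [163 163 161 157 112  85 194 201 218 146 152 127  79  40 120 177 149 149
  149 149 149 149 148]
 [163 165 162 
[... 450 characters left out ...]
196 176 148 149 149]
 [139 139 158 162 160 161 161 161 157 119  76 148 182 160 184 192 191 191
  200 210 162 149 149]
 [138 138 144 160 160 161 161 160 161 155 113  80 162 181 189 209 193 191
  201 211 206 154 149]
 [139 141 140 146 160 161 161 160 161 161 151 134  83 169 208 216 206 195
  208 209 209 196 147]
 [139 139 139 139 150 160 161 160 162 154 136 138 142  76 187 212 189 167
  208 209 209 209 173]
 [141 139 139 138 139 169 161 161 150 132 128 124 143 129 106 183 169 152
  210 210 209 208 207]
 [144 139 138 143 172 178 158 145 130 127 127 123 123 164 128 123 189 178
  210 210 210 210 210]
 [154 140 149 182 164 136 135 128 127 127 126 124 147 121 107 119 133 217
  214 210 206 203 177]]
```

Held at 27 N. Carrying it over the rest at (0.4988, 0.2400) with yaw -0.141.

```bash
python3 -m pendant '[[[4,16,0],[0,0,0],0.5],[[8,32,0],[0,0,0],0.5],[[8,32,0],[0,0,0],0.5],[[8,32,0],[0,0,0],0.5],[[8,32,0],[0,0,0],0.5],[[8,32,0],[0,0,0],0.5],[[8,32,0],[0,0,0],0.5],[[8,32,0],[0,0,0],0.5],[[8,32,0],[0,0,0],0.5],[[8,32,0],[0,0,0],0.5],[[8,32,0],[0,0,0],0.5],[[8,32,0],[0,0,0],0.5]]'
python3 -m pendant '[[[8,32,0],[0,0,0],0.5],[[8,32,0],[0,0,0],0.5],[[8,32,0],[0,0,0],0.5],[[4,10,0],[0,0,0.05],0.5],[[0,0,0],[0,0,0.05],0.5],[[0,0,0],[0,0,0.05],0.5],[[0,0,20],[0,0,0],0.5],[[0,0,20],[0,0,0],0.5],[[0,0,20],[0,0,0],0.5],[[0,0,0],[0,0,0],0.5],[[0,0,0],[0,0,0],0.5],[[0,0,0],[0,0,0],0.5]]'
cat > go.py <<'E'
from h import *;import sys
o=get_obs();p=o['tool_pos'];M=R.from_rotvec(o['tool_rot']).as_matrix()
print(p.round(4) if hasattr(p,'round') else p,'yaw',np.arctan2(-M[0,1],M[1,1]),'tilt',M[:,2].round(4),'togo mm',(M.T@(np.array(eval(sys.argv[1]))-p)*1000).round(1))
E
python3 go.py '[.4988,.24,.0123]'
```

```text
t: 12.33
tool_pos: [0.5219, 0.1356, 0.159]
tool_rot: [0.015, -3.138, 0.0]
contact_force: [0.7, 0.8, -0.4]
opening: 0.0584
grip_force: 27.0
t: 13.33
tool_pos: [0.495, 0.2397, 0.1012]
tool_rot: [-0.221, -3.133, 0.0]
contact_force: [-1.0, 0.3, -0.2]
opening: 0.0588
grip_force: 27.1
[0.495  0.2397 0.1012] yaw -0.14055336375299546 tilt [-4.e-04  0.e+00 -1.e+00] togo mm [-3.7  0.9 88.9]
```

```bash
python3 -m pendant '[[[-3.5,1,15],[0,0,0],0.5],[[0,0,20],[0,0,0],0.5],[[0,0,18],[0,0,0],0.5],[[0,0,8],[0,0,0],0.5],[[0,0,0],[0,0,0],0.5],[[0,0,0],[0,0,0],0.5],[[0,0,0],[0,0,0],0.5]]'; python3 go.py '[.4988,.24,.0123]'
python3 - <<'E'
from h import *
C=R.from_euler('z',-.141).as_matrix();c=np.array([.4981,.24,0])
a=pic('top','m');b=pic('side','n')
out=[]
for n,im,s in(('top',a,8),('side',b,8)):
    u,v=proj(n,[c+[0,0,.025]])[0].astype(int);w=cv2.resize(im[v-30:v+30,u-25:u+25],None,fx=s,fy=s,interpolation=cv2.INTER_CUBIC)
    pins=proj(n,[c+C@[x*.001,y*.001,.0245] for x,y in((30.5,20),(30.5,-20),(-30.5,20),(-30.5,-20),(18,35.5),(18,-35.5),(-18,35.5),(-18,-35.5))])
    for q in pins:cv2.circle(w,tuple(int(t) for t in (q+.5-[u-25,v-30])*s),5,(0,0,255),1)
    out.append(w)
cv2.imwrite('pics/mn.png',np.hstack(out))
E
```

```text
t: 13.92
tool_pos: [0.5002, 0.2404, 0.0418]
tool_rot: [0.221, 3.131, 0.002]
contact_force: [0.1, -0.3, 0.3]
opening: 0.0585
grip_force: 27.1
[0.5002 0.2404 0.0418] yaw -0.14076276983364425 tilt [ 2.8e-03  9.0e-04 -1.0e+00] togo mm [ 1.4 -0.6 29.5]
```

View pics/mn.png

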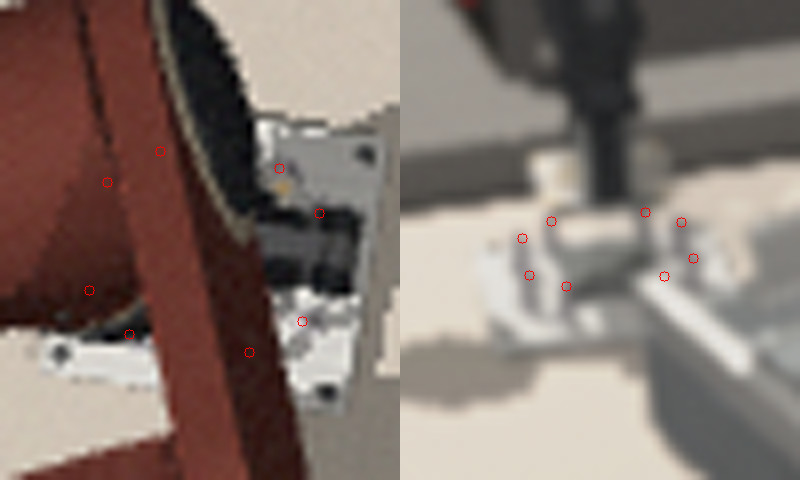

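The side view (right half) shows the finger at x=605, centred between the pin columns at 552 and 645, so the alignment is good. That was my last picture, so I'll use numbers from here. Lowering gently to the pad.

```bash
python3 -m pendant '[[[1,0,8],[0,0,0],0.5],[[0,0,8],[0,0,0],0.5],[[0,0,5],[0,0,0],0.5],[[0,0,3],[0,0,0],0.5],[[0,0,0],[0,0,0],0.5],[[0,0,0],[0,0,0],0.5]]'; python3 go.py '[.4988,.24,.0123]'
python3 -m pendant '[[[0,0,1.5],[0,0,0],0.5],[[0,0,1],[0,0,0],0.5],[[0,0,0],[0,0,0],0.5],[[0,0,0],[0,0,0],0.5]]'; python3 go.py '[.4988,.24,.0123]'
```

```text
t: 14.52
tool_pos: [0.4976, 0.2399, 0.0154]
tool_rot: [-0.221, -3.133, 0.001]
contact_force: [-0.7, -0.9, -0.1]
opening: 0.0587
grip_force: 27.1
[0.4976 0.2399 0.0154] yaw -0.14082790164814513 tilt [-1.e-03 -3.e-04 -1.e+00] togo mm [-1.2  0.2  3.1]
t: 14.85
tool_pos: [0.498, 0.2401, 0.0136]
tool_rot: [0.221, 3.134, 0.0]
contact_force: [0.0, -0.3, 0.2]
opening: 0.0584
grip_force: 27.1
[0.498  0.2401 0.0136] yaw -0.1407909862065972 tilt [ 2.e-04  1.e-04 -1.e+00] togo mm [-0.8  0.   1.3]
```

```bash
python3 -m pendant '[[[0,0,1.5],[0,0,0],0.5],[[0,0,0],[0,0,0],0.5],[[0,0,0],[0,0,0],0.5]]';python3 -m pendant '[[[0,0,1],[0,0,0],0.5],[[0,0,0],[0,0,0],0.5],[[0,0,0],[0,0,0],0.5]]';python3 -m pendant '[[[0,0,1],[0,0,0],0.5],[[0,0,0],[0,0,0],0.5],[[0,0,0],[0,0,0],0.5]]'
```

```text
t: 15.1
tool_pos: [0.4983, 0.2402, 0.0124]
tool_rot: [0.221, 3.133, 0.0]
contact_force: [-0.3, 0.0, 1.8]
opening: 0.0585
grip_force: 27.3
t: 15.35
tool_pos: [0.4984, 0.2402, 0.0123]
tool_rot: [0.221, 3.134, -0.0]
contact_force: [-3.1, -1.2, 8.1]
opening: 0.0587
grip_force: 27.7
t: 15.6
tool_pos: [0.4984, 0.2402, 0.0122]
tool_rot: [-0.221, -3.133, 0.001]
contact_force: [-5.9, -1.1, 13.4]
opening: 0.0587
grip_force: 28.0
```

Contact came exactly at the expected height (0.0123), so the board is seated on the pad. I'll relieve the load, release to about 70 mm and rise.

```bash
python3 -m pendant '[[[0,0,-2.5],[0,0,0],0.7],[[0,0,0],[0,0,0],0.75],[[0,0,0],[0,0,0],0.8],[[0,0,0],[0,0,0],0.82],[[0,0,0],[0,0,0],0.82],[[0,0,-6],[0,0,0],0.82],[[0,0,-15],[0,0,0],0.82],[[0,0,-30],[0,0,0],0.82],[[0,0,-40],[0,0,0],0.82],[[0,0,-30],[0,0,0],0.7],[[0,-30,0],[0,0,0],0.5],[[0,-35,0],[0,0,0],0.5]]'
python3 -m pendant '[[[0,-35,0],[0,0,-0.09],0.5],[[-5,-35,0],[0,0,-0.09],0.5],[[-5,-35,0],[0,0,-0.09],0.5],[[0,-35,0],[0,0,0],0.5],[[0,-35,0],[0,0,0],0.5],[[0,0,0],[0,0,0],0.5],[[0,0,0],[0,0,0],0.5]]'
python3 - <<'E'
from h import *
a=pic('top','p');b=pic('side','q')
print(get_obs()['tool_pos'])
x0,y0,x1,y1=135,185,210,250
g=cv2.cvtColor(a,cv2.COLOR_BGR2GRAY)
C=R.from_euler('z',-.141).as_matrix();c=np.array([.4981,.24,0])
# rectify rest plane at rim height, 1 mm grid, print mean change vs. empty
a0=cv2.imread('pics/a_raw.png')
G=[[c+C@[x*.001,y*.001,.022] for y in range(44,-45,-4)] for x in range(44,-45,-4)]
uv=proj('top',np.reshape(G,(-1,3))).astype(np.float32)
for im in(a,a0):
    s=cv2.remap(cv2.cvtColor(im,cv2.COLOR_BGR2GRAY),uv[:,0].reshape(23,23),uv[:,1].reshape(23,23),1)
    print(s)
E
python3 go.py '[.5823,-.1518,.13]'
```

```text
t: 16.6
tool_pos: [0.491, 0.1767, 0.1376]
tool_rot: [0.215, 3.127, 0.003]
contact_force: [0.9, -0.6, -0.2]
opening: 0.0427
grip_force: 0.0
t: 17.18
tool_pos: [0.5026, 0.0002, 0.1338]
tool_rot: [-0.197, 3.135, 0.0]
contact_force: [0.1, 0.3, 0.1]
opening: 0.0428
grip_force: 0.0
[0.5023458  0.00213947 0.13352812]
[[185 163 178 198 208 192 175 185 207 205 190 176 190 215 208 181 182 199
  207 206 178 186 204]
 [133 118 210 202 208 208 207 208 208 206 207 202 207 198 208 208 206 206
  206 208 205 201 151]
 [175 160 210 196 186 199 185 208 154 167 133 161 211 188 185 194 201 182
  202 189 175 171 202]
 [209 210 207 202 198 183 144  87 110 136 175 192 190 167 144 181 135 100
  136 141 139 196 200]
 [206 208 191 187 188 181 161 102 108 122 120 153 117 118 117 117 132  86
  131 139 158 140 142]
 [187 190 183 172 168 187 189 165 163 176 177 187 183 174 148 121 172 164
  168 152 124 139 138]
 [204 187 162 102 151 194 186 185 183 205 206 203 197 191 164 135 175 182
  192 149 120 107 138]
 [211 196 186 100 180 192 190 180 184 189 145 163 165 173 176 179 178 179
  178 158 118 106 132]
 [207 206 19
[... 3084 characters left out ...]
149 169]
 [200 199 198 178 178 185 203 194 175 160 148 140 203 194 177 196 193 182
  170 159 134 184 198]
 [196 197 199 195 198 180 145 109 117 135 153 185 199 201 183 180 138 112
  132 135 133 192 204]
 [200 198 200 200 201 191 155 111 139 182 200 199 199 199 199 191 161 111
  126 184 193 196 198]
 [191 180 206 205 205 205 195 196 199 203 203 203 203 201 201 201 190 195
  198 199 199 198 198]
 [129 106 200 203 202 201 201 201 202 202 201 202 203 202 200 201 204 201
  200 201 198 184  99]
 [198 184 201 206 207 200 207 205 209 199 202 206 204 201 196 202 199 201
  191 131 131 135 132]]
[0.5023 0.0021 0.1335] yaw 0.12917988332009922 tilt [-2.e-04  5.e-04 -1.e+00] togo mm [ -59.5 -163.     3.4]
```

The board now fills the rectangle between the pins (x≈±24, y≈±30 about the seat, same orientation). Next I'll close the right cover, with its pull near (0.582, -0.152).

```bash
python3 -m pendant '[[[-12,-32,0],[0,0,0],0.5],[[-12,-33,0],[0,0,0],0.5],[[-12,-33,0],[0,0,0],0.5],[[-12,-33,0],[0,0,0],0.5],[[-12,-31,0],[0,0,0],0.5],[[0,0,0],[0,0,0],0.5],[[0,0,0],[0,0,0],0.5],[[0,0,0],[0,0,0],0.5]]'; python3 go.py '[.5823,-.1518,.075]'
```

```text
t: 17.95
tool_pos: [0.5826, -0.1495, 0.133]
tool_rot: [0.205, -3.134, -0.002]
contact_force: [-0.5, 0.4, -0.4]
opening: 0.0427
grip_force: 0.0
[ 0.5826 -0.1495  0.133 ] yaw 0.1308188236755144 tilt [-0.0011  0.001  -1.    ] togo mm [ 0.6 -2.3 58. ]
```

```bash
python3 -m pendant '[[[0,-1,20],[0,0,0],0.5],[[0,0,20],[0,0,0],0.5],[[0,0,12],[0,0,0],0.5],[[0,0,5],[0,0,0],0.5],[[0,0,0],[0,0,0],0.5],[[0,0,0],[0,0,0],0]]' 40
python3 -m pendant '[[[0,0,0],[0,0,0],0],[[0,0,0],[0,0,0],0],[[0,0,0],[0,0,0],0],[[0,0,0],[0,0,0],0],[[0,0,0],[0,0,0],0],[[0,0,0],[0,0,0],0]]' 40; python3 go.py '[.6006,-.2927,.0752]'
```

```text
t: 18.45
tool_pos: [0.5831, -0.1516, 0.0769]
tool_rot: [-0.204, 3.135, -0.0]
contact_force: [-0.0, -0.6, 0.7]
opening: 0.0321
grip_force: 0.0
t: 18.95
tool_pos: [0.5839, -0.1524, 0.0781]
tool_rot: [-0.202, 3.133, -0.001]
contact_force: [-1.0, 2.1, 5.4]
opening: 0.0071
grip_force: 43.5
[ 0.5839 -0.1524  0.0781] yaw 0.1290788062549092 tilt [ 2.1e-03 -3.0e-04 -1.0e+00] togo mm [   1.5 -141.3    2.9]
```

Gripped. Sliding closed to the stop.

```bash
python3 -m pendant '[[[0,-8,0],[0,0,0],0],[[0,-12,0],[0,0,0],0],[[0,-12,0],[0,0,0],0],[[0,-12,0],[0,0,0],0],[[0,-12,0],[0,0,0],0],[[0,-12,0],[0,0,0],0],[[0,-12,0],[0,0,0],0],[[0,-12,0],[0,0,0],0],[[0,-12,0],[0,0,0],0],[[0,-12,0],[0,0,0],0],[[0,-12,0],[0,0,0],0],[[0,-10,0],[0,0,0],0]]'
python3 -m pendant '[[[0,-4,0],[0,0,0],0],[[0,-2,0],[0,0,0],0],[[0,0,0],[0,0,0],0],[[0,0,0],[0,0,0],0]]'; python3 go.py '[.6006,-.2927,.0752]'
python3 -m pendant '[[[0,-1.5,0],[0,0,0],0],[[0,-1,0],[0,0,0],0],[[0,0,0],[0,0,0],0]]'; python3 go.py '[.6006,-.2927,.0752]'
```

```text
t: 19.95
tool_pos: [0.6016, -0.289, 0.078]
tool_rot: [-0.202, 3.134, 0.002]
contact_force: [-1.5, 5.4, 6.1]
opening: 0.0067
grip_force: 43.6
t: 20.28
tool_pos: [0.6024, -0.2955, 0.0781]
tool_rot: [-0.202, 3.133, -0.001]
contact_force: [-1.1, 1.4, 5.8]
opening: 0.007
grip_force: 43.4
[ 0.6024 -0.2955  0.0781] yaw 0.12891926118330163 tilt [ 2.e-03 -7.e-04 -1.e+00] togo mm [1.5 3.  2.9]
t: 20.53
tool_pos: [0.6024, -0.2956, 0.078]
tool_rot: [-0.203, 3.134, 0.007]
contact_force: [-2.1, 8.9, 8.7]
opening: 0.0069
grip_force: 43.9
[ 0.6024 -0.2956  0.078 ] yaw 0.1293367693748152 tilt [ 3.0e-04  4.3e-03 -1.0e+00] togo mm [1.4 3.1 2.8]
```

It's hard against the stop (no motion at 9 N), so the right cover is fully home. I'll release and seat the left cover too, since it may have started ajar.

```bash
python3 -m pendant '[[[0,2.5,0],[0,0,0],0.4],[[0,0,0],[0,0,0],0.5],[[0,0,0],[0,0,0],0.5],[[0,0,-20],[0,0,0],0.5],[[0,0,-30],[0,0,0],0.5],[[0,20,-15],[0,0,0],0.5],[[0,37,0],[0,0,0],0.5],[[0,37,0],[0,0,0],0.5],[[0,37,0],[0,0,0],0.5],[[0,37,0],[0,0,0],0.5],[[0,37,0],[0,0,0],0.5],[[0,37,0],[0,0,0],0.5]]'
python3 -m pendant '[[[0,37,0],[0,0,0],0.5],[[0,37,0],[0,0,0],0.5],[[0,37,0],[0,0,0],0.5],[[0,35,0],[0,0,0],0.5],[[0,0,0],[0,0,0],0.5],[[0,0,0],[0,0,0],0.5],[[0,0,0],[0,0,0],0.5],[[0,0,0],[0,0,0],0.5]]';python3 go.py '[.5527,.0917,.070]'
```

```text
t: 21.53
tool_pos: [0.5698, -0.0539, 0.1412]
tool_rot: [0.202, -3.135, 0.001]
contact_force: [1.1, -0.7, 0.4]
opening: 0.0427
grip_force: 0.0
t: 22.2
tool_pos: [0.5518, 0.0884, 0.1413]
tool_rot: [0.2, -3.135, 0.001]
contact_force: [0.4, -1.6, -0.4]
opening: 0.0427
grip_force: 0.0
[0.5518 0.0884 0.1413] yaw 0.12765565643946405 tilt [-1.e-04 -5.e-04 -1.e+00] togo mm [-1.3  3.2 71.3]
```

```bash
python3 -m pendant '[[[0,3,20],[0,0,0],0.5],[[0,0,20],[0,0,0],0.5],[[0,0,18],[0,0,0],0.5],[[0,0,8],[0,0,0],0.5],[[0,0,4],[0,0,0],0.5],[[0,0,0],[0,0,0],0.5],[[0,0,0],[0,0,0],0.5]]' 40
python3 -m pendant '[[[0,0,0],[0,0,0],0],[[0,0,0],[0,0,0],0],[[0,0,0],[0,0,0],0],[[0,0,0],[0,0,0],0],[[0,0,0],[0,0,0],0],[[0,0,0],[0,0,0],0],[[0,0,0],[0,0,0],0]]' 40
python3 -m pendant '[[[0,2,0],[0,0,0],0],[[0,1,0],[0,0,0],0],[[0,0,0],[0,0,0],0]]'
python3 -m pendant '[[[0,1,0],[0,0,0],0],[[0,1,0],[0,0,0],0],[[0,0,0],[0,0,0],0]]'
```

```text
t: 22.78
tool_pos: [0.5519, 0.0922, 0.0723]
tool_rot: [-0.201, 3.134, -0.0]
contact_force: [0.5, 0.2, 0.5]
opening: 0.0423
grip_force: 0.0
t: 23.37
tool_pos: [0.552, 0.093, 0.0727]
tool_rot: [-0.203, 3.133, 0.001]
contact_force: [-1.2, 2.5, 5.1]
opening: 0.0067
grip_force: 44.1
t: 23.62
tool_pos: [0.5517, 0.0949, 0.0727]
tool_rot: [-0.203, 3.133, -0.003]
contact_force: [-1.0, -2.6, 5.8]
opening: 0.0066
grip_force: 44.1
t: 23.87
tool_pos: [0.5517, 0.0954, 0.0727]
tool_rot: [-0.203, 3.133, -0.008]
contact_force: [-1.8, -7.3, 4.6]
opening: 0.0064
grip_force: 44.0
```

The left cover is at its stop too (7 N, stalled). I'll release, retreat and check the final state by numbers.

```bash
python3 -m pendant '[[[0,-3,0],[0,0,0],0.4],[[0,0,0],[0,0,0],0.5],[[0,0,0],[0,0,0],0.5],[[0,0,-20],[0,0,0],0.5],[[0,0,-30],[0,0,0],0.5],[[0,0,-35],[0,0,0],0.5],[[0,-30,-30],[0,0,0],0.5],[[0,-35,0],[0,0,0],0.5],[[20,-30,0],[0,0,0],0.5],[[20,-30,0],[0,0,0],0.5],[[0,0,0],[0,0,0],0.5],[[0,0,0],[0,0,0],0.5]]'
python3 - <<'E'
from h import *
a=pic('top','z');a0=cv2.imread('pics/a_raw.png');p=cv2.imread('pics/p_raw.png')
g=lambda i:cv2.GaussianBlur(cv2.cvtColor(i,cv2.COLOR_BGR2GRAY),(0,0),.7).astype(np.float32)
def sh(A,B,r):x0,y0,x1,y1=r;return cv2.phaseCorrelate(g(A)[y0:y1,x0:x1].copy(),g(B)[y0:y1,x0:x1].copy(),cv2.createHanningWindow((x1-x0,y1-y0),cv2.CV_32F))
for n,A,B,r in(('Lpull',a0,a,(212,170,238,222)),('Rpull',a0,a,(362,150,390,202)),('board since placing',p,a,(148,194,198,244)),('battery',a0,a,(232,164,264,202)),
  ('cutters',a0,a,(145,130,205,160)),('tweezers',a0,a,(318,230,354,288)),('spool',a0,a,(212,96,242,128))):
    print(n,np.round(sh(A,B,r)[0],2),'px; resp',round(sh(A,B,r)[1],2))
E
python3 go.py '[0,0,0]'
```

```text
t: 24.87
tool_pos: [0.5266, -0.0349, 0.1855]
tool_rot: [0.198, -3.135, -0.001]
contact_force: [0.1, -0.0, 0.6]
opening: 0.0426
grip_force: 0.0
Lpull [0.36 0.13] px; resp 0.97
Rpull [ 1.25 -0.85] px; resp 0.41
board since placing [ 0.02 -0.02] px; resp 1.01
battery [-1.11 -3.84] px; resp 0.19
cutters [-0.07  0.01] px; resp 1.04
tweezers [-0.05 -0.04] px; resp 0.91
spool [-0.11 -0.04] px; resp 1.0
[ 0.527  -0.034   0.1856] yaw 0.12805198206582544 tilt [-3.e-04  8.e-04 -1.e+00] togo mm [518.3 100.8 185.7]
```

Nothing else moved (the low battery response comes from the arm's occlusion and shadow). However, the small back-off I commanded during release seems to have dragged the left cover open by about 2–3 mm. That is within tolerance, but I'll re-seat it and release without moving.

```bash
python3 -m pendant '[[[-20,30,0],[0,0,0],0.5],[[-20,30,0],[0,0,0],0.5],[[0,35,0],[0,0,0],0.5],[[0,31,30],[0,0,0],0.5],[[0,0,35],[0,0,0],0.5],[[0,0,30],[0,0,0],0.5],[[0,0,14],[0,0,0],0.5],[[0,0,6],[0,0,0],0.5],[[0,0,0],[0,0,0],0.5],[[0,0,0],[0,0,0],0.5]]'; python3 go.py '[.5517,.0954,.0727]'
```

```text
t: 25.75
tool_pos: [0.5515, 0.0959, 0.0726]
tool_rot: [-0.204, 3.134, 0.0]
contact_force: [-0.4, 0.2, 0.7]
opening: 0.0426
grip_force: 0.0
[0.5515 0.0959 0.0726] yaw 0.13021267174747275 tilt [ 9.e-04  2.e-04 -1.e+00] togo mm [-0.2 -0.5 -0.1]
```

```bash
python3 -m pendant '[[[0,0,0],[0,0,0],0],[[0,0,0],[0,0,0],0],[[0,0,0],[0,0,0],0],[[0,0,0],[0,0,0],0],[[0,0,0],[0,0,0],0],[[0,0,0],[0,0,0],0],[[0,0,0],[0,0,0],0],[[0,1,0],[0,0,0],0],[[0,1,0],[0,0,0],0],[[0,0,0],[0,0,0],0]]' 40
python3 -m pendant '[[[0,0,0],[0,0,0],0.5],[[0,0,0],[0,0,0],0.5],[[0,0,0],[0,0,0],0.5],[[0,0,0],[0,0,0],0.5],[[0,0,-20],[0,0,0],0.5],[[0,0,-30],[0,0,0],0.5],[[0,0,-35],[0,0,0],0.5],[[0,-30,-30],[0,0,0],0.5],[[0,-35,0],[0,0,0],0.5],[[20,-30,0],[0,0,0],0.5],[[20,-30,0],[0,0,0],0.5],[[0,0,0],[0,0,0],0.5]]'
python3 - <<'E'
from h import *
a=pic('top','z2');a0=cv2.imread('pics/a_raw.png');p=cv2.imread('pics/p_raw.png')
g=lambda i:cv2.GaussianBlur(cv2.cvtColor(i,cv2.COLOR_BGR2GRAY),(0,0),.7).astype(np.float32)
def sh(A,B,r):x0,y0,x1,y1=r;return cv2.phaseCorrelate(g(A)[y0:y1,x0:x1].copy(),g(B)[y0:y1,x0:x1].copy(),cv2.createHanningWindow((x1-x0,y1-y0),cv2.CV_32F))
for n,A,B,r in(('Lpull',a0,a,(212,170,238,222)),('Lpull tight',a0,a,(216,178,233,216)),('Rpull tight',a0,a,(367,158,384,196)),('board',p,a,(148,194,198,244))): print(n,np.round(sh(A,B,r),2) if 0 else sh(A,B,r))
E
```

```text
t: 26.58
tool_pos: [0.552, 0.0955, 0.0738]
tool_rot: [-0.203, 3.132, -0.006]
contact_force: [0.5, -4.7, 5.7]
opening: 0.0062
grip_force: 43.6
t: 27.58
tool_pos: [0.5251, -0.0355, 0.1861]
tool_rot: [0.195, -3.134, 0.003]
contact_force: [-0.1, -0.3, -0.9]
opening: 0.0423
grip_force: 0.0
Lpull ((0.3381721524619632, 0.13097988648573633), 0.9283574284840023)
Lpull tight ((-0.27562491672983214, 0.23467756273215912), 0.8961198303434584)
Rpull tight ((1.127140491193412, -0.4101717848186226), 0.5186276336510977)
board ((-0.005833713636285154, -0.013801485835770677), 1.00318002243042)
```

Left cover is at its stop, the right one sits about 3 mm further closed than it started, and the board hasn't moved. Handing in.

```bash
python3 -c "
from station import ctrl
print(ctrl.finish_job())"
```

```text
the job is handed in; nothing more can be done
None
```

The job is handed in with no verdict returned: the board lies seated between the rest's pins and both covers were pushed to their stops; the tools I checked (cutters, tweezers, spool) had not moved, but the syringe was not checked and the final battery check was inconclusive because the arm blocked the view.

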